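Unbolt the parts cage and hold its gate ajar

TASK

The bolt of the little parts cage sags and its keeper has a bent-up lip: lift the bolt by its upright handle, keep it lifted while you draw it back out of the keeper without forcing it, then swing the gate open against its closing spring until its free edge stands about 80 mm out. Finish while still holding the gate there with the gripper, steady, as a colleague will reach in; do not let go, and leave the things standing round the cage where they are.

Things in the scene. Friction and masses are not known exactly. Their poses are not given: they have to be found in the camera images.
- cage: fixed open-topped cage, aluminium frame and dark rods, 94 deep (x) x 272 wide (y) x 125 mm high; level, yaw varies. Origin on its underside, 15 mm toward +y of the middle. Its -x face is the front, where the gate's outer face lies at x = -43 mm. +y is the gate's hinge side; at -y a 46 mm wide post carries the keeper
- gate: barred gate in the cage's front, 202 wide, 10 thick, from z = 18 to 122 mm above the desk. Origin on the hinge line at desk level; from there it extends along its own -y, and its own -x is the outward face. It turns with the gate
- bolt: steel barrel bolt on the gate's outer face: 10 mm rod along the gate's y, 14 mm out, axis 90 mm above the desk at rest. Origin on that axis under the handle, axes as the gate's. Upright handle 16 (x) x 14 (y) mm, up to 88 mm above the origin, its top 50 mm free above gate and cage. At the tip, 83 to 97 mm toward -y, a nose reaches 17 mm below the axis. About 0.2 kg
- keeper: steel keeper fixed on the cage's wide post (origin as the cage's): a front strap (87 to 119 mm above the desk) stops the bolt coming forward; at the end toward the gate a bent-up lip, top 83 mm above the desk, catches the bolt's nose, which hangs to 73 mm. The bolt must be lifted over 10 mm (aim for 14) and kept up until drawn 25 mm
- bolt_lift (a joint): height of the bolt above its sagging rest, 0 to 0.018 m (stop). It falls back by its own weight when not held
- bolt_pull (a joint): how far the bolt is drawn, along the gate's +y (toward the hinge), 0 = fully home to 0.045 m (stop); starts at 0 to 0.004. Unlifted it catches at about 0.005. From 0.025 m on its nose is out of the keeper; 0.030 to 0.042 is well drawn. It slides with about 1.5 N of friction and stays where left
- gate_swing (a joint): opening of the gate, 0 = shut to 1.2 rad, opening outward (toward the cage's -x), that is clockwise seen from above. Bolted, it has about 0.03 rad of play. A spring shuts it: 0.15 N m when shut, about 0.25 N m at 0.4 rad. 0.4 rad puts the free edge 79 mm out
- handle_grip (a point): point on the axis of the bolt's upright handle, 72 mm above the rod's axis and 16 mm below the handle's top (162 mm above the desk at rest). Moves with the bolt and gate. 135 mm from the hinge line along the gate when home, 14 mm in front of the gate's face. Gripping here from above, across the 14 mm or the 16 mm, is free all round
- gate_hinge (a point): point on the gate's vertical hinge line, 162 mm above the desk
- gate_free_edge (a point): top of the gate's free edge at its outer face, 202 mm from the hinge line, 120 mm above the desk
- oil_bottle: small oil bottle, 34 mm wide, 96 mm high, standing beside the cage on the hinge side; leave alone. Origin under its middle
- eyepiece: black eyepiece, 34 mm wide, 40 mm high, standing beside the cage on the keeper side; leave alone. Origin under its middle
- pin_gauge: steel pin gauge, 82 mm long, 10 mm high, lying in front of the cage; the gate passes 8 mm above it. Leave alone. Origin under its middle
- calculator: desk calculator 112x70x12 mm lying at the left; leave alone. Origin under its middle

How it is judged:
By the outcome, as a careful person would: the job done as asked, in the order asked, and still so for the second after the job is handed in, while the arm keeps its last pose, push and grip.
It also fails if it takes over 35 s, if anything falls off the work surface, if the arm or the gripper's body presses on something with over 40 N, if the wrist force passes 120 N, or if a joint passes its speed limit or range.

ROBOT

A 6-joint arm with a two-finger parallel gripper is mounted at the origin on a cart in front of the work surface, level with it; the furniture and walls round the work are solid. World frame = base frame: x ahead of the robot, y to its left, z up, the work surface at z = 0. Lengths are in m, angles in rad, forces in N, time in s.
With the tool pointing down it reaches from about 0.325 to 0.9 m from the base axis. Payload 6.1 kg.
Tool frame: the origin (TCP) lies on the centre line of the jaws, within the pads' length; the fingertips stand 14 mm ahead of it and the grasp point (between the pads) lies 5 mm behind it; x points along the fingers, z is the direction in which the jaws open and shut, and the axes are right-handed (so a half turn about x gives the same grasp; the last joint's range is limited). The gripper opens to 87 mm and grips with 3 to 60 N. Pads are 19 mm wide; open, the fingers measure 117 mm over their backs; the gripper's body (75 mm by 190 mm) begins 51 mm behind the grasp point.
Start: joints at [1.14, 0.22, 1.526, -0, 1.395, -0.126], TCP at [0.188, 0.596, 0.207] pointing down, gripper open.
Joint ranges: [-2.98, 2.98], [-0.91, 2.08], [0.09, 2.57], [-1.24, 4.39], [0.2, 2.65], [-2.68, 2.68]. Speed limits (rad/s): [2.57, 2.57, 3.01, 3.14, 3.14, 3.14].

INTERFACE

Orientations are given as a 3x3 rotation matrix whose columns are the frame's x, y, z axes.
In Python, from cell import r, eyes gives the robot as it stands.
- The arm moves only by the tool servo_tool, never from a script. Its argument "deltas" is a list of rows, each an object of numbers: "tx", "ty", "tz": the shift along the tool's x, y, z in mm; "roll": the turn about the tool's x in degrees. In form: [{"tx": .., "ty": .., "tz": .., "roll": ..}, ...]. A call has 1 to 20 rows; each row is the pose to reach, as a shift and turn from the pose commanded when the call began, along the tool's axes at that moment; what a row does not reach only later rows make up. A row lasts 1/10 s, in which the tool goes at most 50 mm and 8.59 degrees, less where a joint would pass 70% of its speed; a pose out of reach is approached as far as the arm can. A call with a gripper value outside its range is refused whole. "claw" is the finger opening in mm, from 0 to 87, set as the call begins (left out, the last holds). The fingers move at their own pace and stop on an object; "grip_force" is the grip in N (left out, the last holds). Time passes only in rows, so rows that repeat a pose let the fingers close. It gives the time, the measured TCP pose, the force and the opening at its end, in the units of the state.
- r.get_state(): the state, without advancing time (a new reading comes with each control period).
- eyes.get_image(name): name is "scene" or "side" or "wrist"; returns the picture (480x640x3 uint8, red, green, blue); there is no depth.
- eyes.camera_info(name): a dict with "vfov" (degrees; the focal length in pixels is half the picture's height over the tangent of half this angle, whatever the lens; pixels are square), "cx", "cy" (the principal point, pixels), "R" (3x3) and "t" (3): a world point X has camera coordinates R X + t; the wrist camera has in their place "tool_from_camera" (4x4, takes a point from camera to tool coordinates, whose origin is the TCP and whose axes are the tool frame's). Camera axes: x right, y down, z forward; pixel columns grow to the right and rows downward; lengths in m; the calibration is good to about 2 mm. A picture is of the moment at which its call begins: read the wrist's pose just before it. camera_info takes no time and is no camera call.
- r.job_done(): hands the job in, once; it reports no verdict.
The state is a dict: "t": time; "joints": joint angles; "qd": joint speeds; "joint_torque": joint torques, N m; "eef_pos": TCP position; "eef_rot": TCP orientation; "ft_force": force on the tool from outside, world axes, zero at the start; "wrist_torque": the same for the moment, N m; "gripper_width": opening from 0.0 (shut) to 1.0 (fully open).
Only numpy, scipy, OpenCV 4.12 (cv2) and the standard library are available. Lean on these libraries where they do the work, as an engineer would, in place of code of your own. Each camera call takes 0.05 s, during which the arm holds its last target. There are 200 camera calls.

## Working session

There is one attempt and no reset: what is moved stays moved. The work goes in short steps, Python scripts to look and compute and a tool call to move; the robot and the scene stay as the last step left them, time stands still between calls to the robot, and variables do not carry over. Pictures are saved under pics/ and viewed, about 8 in all and at most 12, crops included, and the job is handed in when it is done.

Besides the shell and the picture viewer there is one more tool, called after "Call:" as name([rows], argument=value, ...), one row to a line, values as JSON. servo_tool: Moves the arm, as the interface text tells. Its arguments: {"type":"object","properties":{"deltas":{"type":"array","items":{"type":"object","properties":{"tx":{"type":"number"},"ty":{"type":"number"},"tz":{"type":"number"},"roll":{"type":"number"}}}},"claw":{"type":"number"},"grip_force":{"type":"number"}},"required":["deltas"]}

```bash
ls; mkdir -p pics
python3 - <<'E'
from cell import r,eyes
import cv2,numpy as np
np.set_printoptions(precision=4,suppress=True)
s=r.get_state();print(s)
for n in ("scene","side","wrist"):
    cv2.imwrite(f"pics/{n}0.png",eyes.get_image(n)[:,:,::-1]);print(n,eyes.camera_info(n))
E
```

```text
pics
{'t': 0.0, 'joints': array([ 1.1399,  0.2213,  1.5277, -0.    ,  1.3947, -0.1261]), 'qd': array([-0.0012,  0.0006,  0.0013,  0.0014, -0.0002,  0.0007]), 'joint_torque': array([ -0.0005, -49.4615, -38.7372,   0.0699,   0.0572,  -0.0002]), 'eef_pos': array([0.1873, 0.5956, 0.2061]), 'eef_rot': array([[-0.0008, -0.9539,  0.3001],
       [-0.0018,  0.3001,  0.9539],
       [-1.    ,  0.0002, -0.002 ]]), 'ft_force': array([-0.3342, -0.3049,  0.2068]), 'wrist_torque': array([-0.0039, -0.0136,  0.0365]), 'gripper_width': 0.9967077250490599}
scene {'vfov': 49.09130205594031, 'cx': 322.534151064468, 'cy': 244.56962093644728, 'R': array([[ 0.8003, -0.5996,  0.0038],
       [-0.3619, -0.488 , -0.7942],
       [ 0.4781,  0.6343, -0.6076]]), 't': array([-0.419 ,  0.3032,  1.0412])}
side {'vfov': 46.63890501515926, 'cx': 314.3747912606316, 'cy': 234.86516206099787, 'R': array([[ 0.9994, -0.0265, -0.0237],
       [-0.0336, -0.4873, -0.8726],
       [ 0.0115,  0.8729, -0.4878]]), 't': array([-0.5224,  0.148 ,  1.1008])}
wrist {'vfov': 59.77686517228561, 'cx': 322.1855248321948, 'cy': 237.52159104228355, 'tool_from_camera': array([[-0.0003, -0.2655,  0.9641, -0.1773],
       [ 0.0006, -0.9641, -0.2655,  0.0738],
       [ 1.    ,  0.0005,  0.0004,  0.0003],
       [ 0.    ,  0.    ,  0.    ,  1.    ]])}
```

View pics/scene0.png

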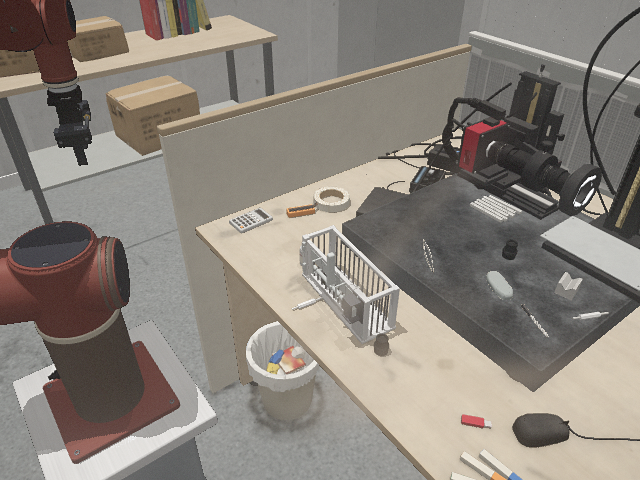

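View pics/side0.png

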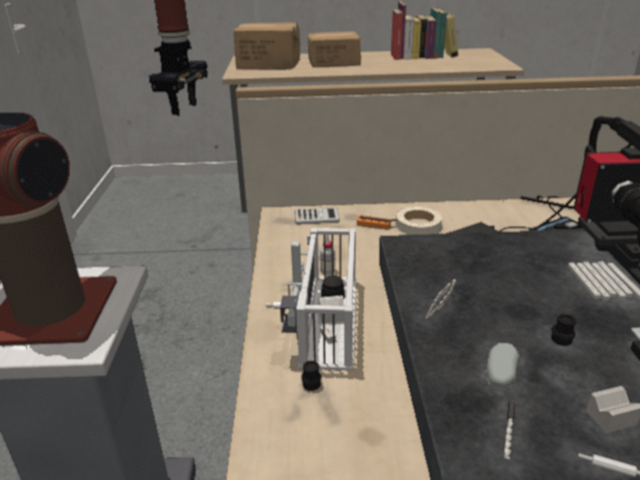

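The scene view shows the cage at about (350,285). The side view shows it at (328,300), with its front toward -x, the handle at (296,262) and the pin gauge at (275,305). I'll enlarge both.

Run:
```python
import cv2,numpy as np
a=cv2.imread("pics/scene0.png")[215:365,285:405];b=cv2.imread("pics/side0.png")[225:400,260:370]
f=lambda i,k:cv2.resize(i,None,fx=k,fy=k,interpolation=cv2.INTER_CUBIC)
a=f(a,3.3);b=f(b,3.3);h=max(a.shape[0],b.shape[0])
p=lambda i:cv2.copyMakeBorder(i,0,h-i.shape[0],0,0,cv2.BORDER_CONSTANT)
c=np.hstack([p(a),p(b)]);print(c.shape,a.shape);cv2.imwrite("pics/crop0.png",c)
```

```text
(578, 759, 3) (495, 396, 3)
```

View pics/crop0.png

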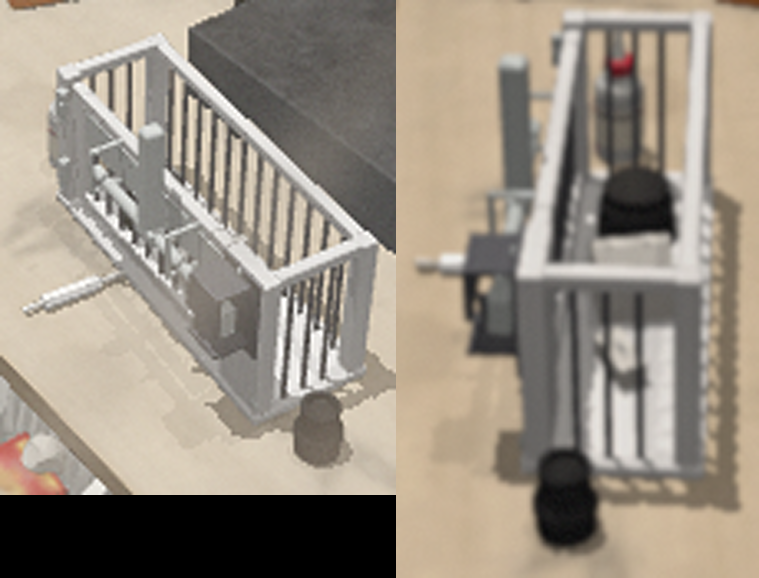

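The crop shows the cage's top corners in both views, and the handle's top face at crop (151,129) in scene and (514,60) in side. I'll cast rays to those heights.

```bash
cat > h.py <<'E'
import numpy as np
from cell import r,eyes
np.set_printoptions(precision=4,suppress=True)
def ray(name,uv,s=None):
    c=eyes.camera_info(name);f=240/np.tan(np.radians(c["vfov"])/2)
    d=np.array([(uv[0]-c["cx"])/f,(uv[1]-c["cy"])/f,1])
    if name!="wrist": return -c["R"].T@c["t"],c["R"].T@d
    T=c["tool_from_camera"];R=s["eef_rot"]
    return s["eef_pos"]+R@T[:3,3],R@T[:3,:3]@d
def plane(name,uv,z,s=None):
    o,d=ray(name,uv,s);return o+d*(z-o[2])/d[2]
def tri(rs):
    A=0;b=0
    for o,d in rs:
        d=d/np.linalg.norm(d);P=np.eye(3)-np.outer(d,d);A=A+P;b=b+P@o
    return np.linalg.solve(A,b)
E
python3 - <<'E'
from h import *
S=lambda x,y:(285+x/3.3-.35,215+y/3.3-.35)
D=lambda x,y:(260+(x-396)/3.3-.35,225+y/3.3-.35)
sc=[S(65,72),S(158,40),S(372,238),S(268,284)];sd=[D(566,16),D(710,14),D(700,275),D(522,275)]
for n,a,b in zip("hf hb kb kf".split(),sc,sd): print(n,plane("scene",a,.125),plane("side",b,.125),tri([ray("scene",a),ray("side",b)]))
a,b=S(151,129),D(514,60)
print("handle",plane("scene",a,.178),plane("side",b,.178),tri([ray("scene",a),ray("side",b)]))
E
```

```text
hf [0.5215 0.0708 0.125 ] [0.521  0.0658 0.125 ] [0.5216 0.0711 0.1234]
hb [0.6003 0.0622 0.125 ] [0.6073 0.0623 0.125 ] [0.6076 0.0713 0.1185]
kb [ 0.5767 -0.1938  0.125 ] [ 0.5793 -0.196   0.125 ] [ 0.5798 -0.191   0.1213]
kf [ 0.4949 -0.1864  0.125 ] [ 0.4945 -0.191   0.125 ] [ 0.4949 -0.1866  0.1232]
handle [ 0.4898 -0.0719  0.178 ] [ 0.4924 -0.0769  0.178 ] [ 0.4925 -0.0685  0.1738]
```

Cage yaw is about -0.10 rad and the handle is near (0.491,-0.074). I'll hover above it and refine with the wrist camera.

Call:
servo_tool([
  {"tx": -40},
  {"tx": -84},
  {"tx": -84, "ty": -245, "tz": -274, "roll": -6},
  {"tx": -84, "ty": -245, "tz": -274, "roll": -6},
  {"tx": -84, "ty": -245, "tz": -274, "roll": -6},
  {"tx": -84, "ty": -245, "tz": -274, "roll": -6},
  {"tx": -84, "ty": -245, "tz": -274, "roll": -6},
  {"tx": -84, "ty": -245, "tz": -274, "roll": -6},
  {"tx": -84, "ty": -245, "tz": -274, "roll": -6},
  {"tx": -84, "ty": -245, "tz": -274, "roll": -6},
  {"tx": -64, "ty": -490, "tz": -548, "roll": -11.7},
  {"tx": -64, "ty": -490, "tz": -548, "roll": -11.7},
  {"tx": -64, "ty": -490, "tz": -548, "roll": -11.7},
  {"tx": -64, "ty": -490, "tz": -548, "roll": -11.7},
  {"tx": -64, "ty": -490, "tz": -548, "roll": -11.7},
  {"tx": -64, "ty": -490, "tz": -548, "roll": -11.7},
  {"tx": -64, "ty": -490, "tz": -548, "roll": -11.7},
  {"tx": -64, "ty": -490, "tz": -548, "roll": -11.7},
  {"tx": -64, "ty": -490, "tz": -548, "roll": -11.7},
  {"tx": -64, "ty": -490, "tz": -548, "roll": -11.7},
], claw=60)

```text
invalid input at $.deltas[0]: expected keys tx, ty, tz, roll
```

Run:
```python
from h import *
import cv2
s=r.get_state();print(s["t"],s["eef_pos"],s["eef_rot"],s["joints"],s["ft_force"])
cv2.imwrite("pics/w1.png",eyes.get_image("wrist")[:,:,::-1])
```

```text
0.15 [0.1874 0.5957 0.2064] [[-0.0006 -0.9539  0.3001]
 [-0.0014  0.3001  0.9539]
 [-1.      0.0002 -0.0015]] [ 1.1399  0.2211  1.5273 -0.      1.3947 -0.1261] [-0.697   0.0442 -0.295 ]
```

View pics/w1.png

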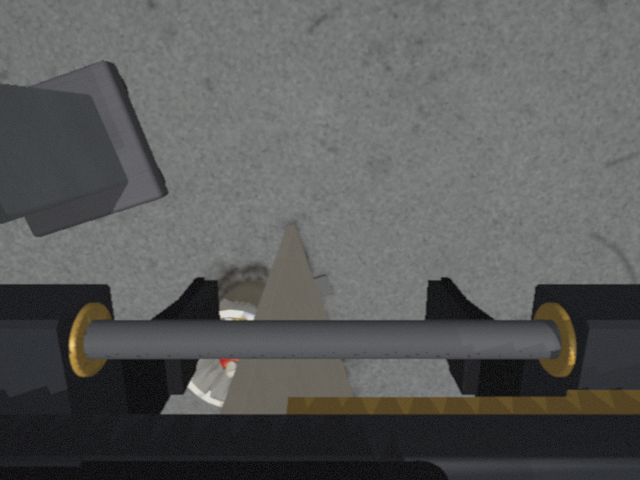

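Only the floor, the wastebasket and the panel end (around 290,225) are in view. The call was refused because every row needs all four keys. I'll check the panel's position before sweeping.

Run:
```python
from h import *
print(plane("side",(260,206),0),plane("scene",(197,233),0))
a,b=(161,129),(238,95)
print(tri([ray("scene",a),ray("side",b)]))
```

```text
[ 0.3891  0.435  -0.    ] [0.3838 0.4034 0.    ]
[0.3569 0.4579 0.2972]
```

The panel end is at x≈0.36, y≥0.43, top z≈0.30, so I'll go -y first at constant x and then across.

Call:
servo_tool([
  {"tx": -40, "ty": 0, "tz": 0, "roll": 0},
  {"tx": -80, "ty": -10, "tz": -27, "roll": 0},
  {"tx": -84, "ty": -92, "tz": -250, "roll": 0},
  {"tx": -84, "ty": -92, "tz": -250, "roll": 0},
  {"tx": -84, "ty": -92, "tz": -250, "roll": 0},
  {"tx": -84, "ty": -92, "tz": -250, "roll": 0},
  {"tx": -84, "ty": -92, "tz": -250, "roll": 0},
  {"tx": -84, "ty": -92, "tz": -250, "roll": 0},
  {"tx": -64, "ty": -490, "tz": -548, "roll": -11.7},
  {"tx": -64, "ty": -490, "tz": -548, "roll": -11.7},
  {"tx": -64, "ty": -490, "tz": -548, "roll": -11.7},
  {"tx": -64, "ty": -490, "tz": -548, "roll": -11.7},
  {"tx": -64, "ty": -490, "tz": -548, "roll": -11.7},
  {"tx": -64, "ty": -490, "tz": -548, "roll": -11.7},
  {"tx": -64, "ty": -490, "tz": -548, "roll": -11.7},
  {"tx": -64, "ty": -490, "tz": -548, "roll": -11.7},
  {"tx": -64, "ty": -490, "tz": -548, "roll": -11.7},
  {"tx": -64, "ty": -490, "tz": -548, "roll": -11.7},
  {"tx": -64, "ty": -490, "tz": -548, "roll": -11.7},
  {"tx": -64, "ty": -490, "tz": -548, "roll": -11.7},
], claw=60)

```text
t: 2.2
eef_pos: [0.491, -0.0744, 0.2701]
eef_rot: [[-0.002, -0.995, 0.103], [0.001, 0.103, 0.995], [-1.0, 0.002, 0.001]]
ft_force: [-0.2, 0.0, -0.7]
gripper_width: 0.691
```

Run:
```python
from h import *
import cv2
s=r.get_state();print(s["t"],s["eef_pos"],s["eef_rot"],s["joints"],s["ft_force"])
cv2.imwrite("pics/w2.png",eyes.get_image("wrist")[:,:,::-1])
```

```text
2.2 [ 0.491  -0.0744  0.2701] [[-0.0021 -0.9947  0.1028]
 [ 0.001   0.1028  0.9947]
 [-1.      0.0022  0.0008]] [-0.3096 -0.1251  1.7674  0.0003  1.5016 -1.7774] [-0.2155  0.0449 -0.6607]
```

View pics/w2.png

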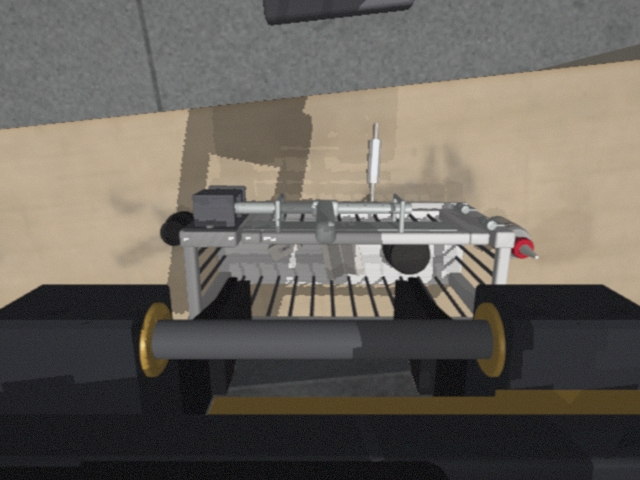

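The gate bar runs along row 238, the rod along row 207 and the handle is near (327,220). The pin gauge is at (375,155), the eyepiece at left and the oil bottle at right. I'll enlarge the handle.

Run:
```python
import cv2,numpy as np
i=cv2.imread("pics/w2.png")
a=cv2.resize(i[185:260,175:535],None,fx=2.2,fy=2.2,interpolation=3)
b=cv2.resize(i[190:255,290:370],None,fx=6,fy=6,interpolation=3)
c=np.zeros((a.shape[0]+b.shape[0],800,3),np.uint8);c[:a.shape[0],:a.shape[1]]=a;c[a.shape[0]:,:b.shape[1]]=b
print(a.shape,b.shape);cv2.imwrite("pics/w2c.png",c)
```

```text
(165, 792, 3) (390, 480, 3)
```

View pics/w2c.png

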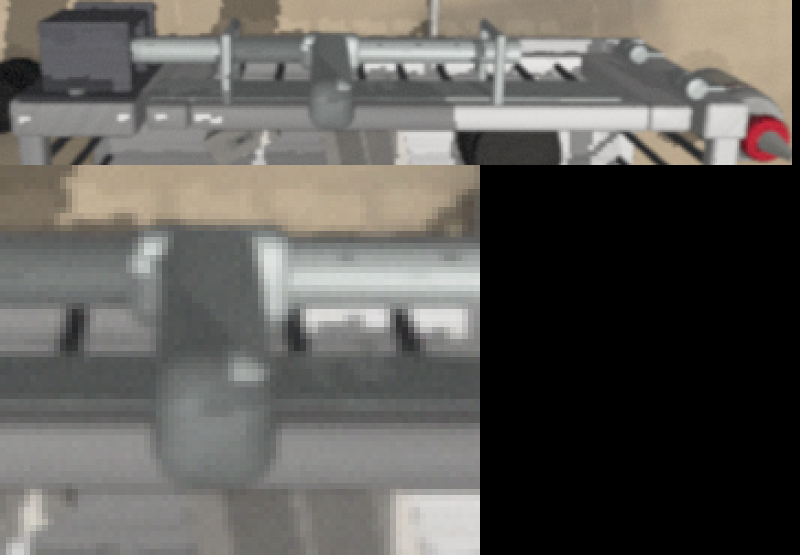

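The handle's top face centre is at about (325.7,232.8), and the gate bar is parallel to the jaw axis.

Run:
```python
from h import *
s=r.get_state();R=s["eef_rot"]
p=plane("wrist",(325.7,232.8),.178,s);print(p,"tool",R.T@(p-s["eef_pos"])*1000)
S=lambda x,y:(285+x/3.3-.35,215+y/3.3-.35);D=lambda x,y:(260+(x-396)/3.3-.35,225+y/3.3-.35)
print(tri([ray("wrist",(325.7,232.8),s),ray("scene",S(151,129)),ray("side",D(514,60))]))
# cage front top edge (z=.125), left/right outer corners
U=lambda x,y:(175+x/2.2,185+y/2.2)
for q in [U(12,103),U(745,104)]: print(plane("wrist",q,.125,s))
for q in [U(12,130),U(745,135)]: print(plane("wrist",q,.125,s))
```

```text
[ 0.488  -0.0699  0.178 ] tool [92.4852  2.6537  2.9548]
[ 0.491  -0.0698  0.1745]
[ 0.4893 -0.186   0.125 ]
[0.5166 0.0788 0.125 ]
[ 0.4993 -0.188   0.125 ]
[0.5284 0.079  0.125 ]
```

Handle axis ≈ (0.489,-0.070), yaw -0.103. I'll descend and grip across the 14 mm.

Call:
servo_tool([
  {"tx": 30, "ty": 2, "tz": 4, "roll": 0},
  {"tx": 65, "ty": 2, "tz": 4, "roll": 0},
  {"tx": 90, "ty": 2, "tz": 4, "roll": 0},
  {"tx": 104, "ty": 2, "tz": 4, "roll": 0},
  {"tx": 112, "ty": 2, "tz": 4, "roll": 0},
  {"tx": 112, "ty": 2, "tz": 4, "roll": 0},
  {"tx": 112, "ty": 2, "tz": 4, "roll": 0},
], claw=40)

```text
t: 2.95
eef_pos: [0.4898, -0.0693, 0.1607]
eef_rot: [[0.002, -0.995, 0.1], [-0.001, 0.1, 0.995], [-1.0, -0.002, -0.0]]
ft_force: [-0.1, -0.5, 1.0]
gripper_width: 0.459
```

Call:
servo_tool([
  {"tx": 0, "ty": 0, "tz": 0, "roll": 0},
  {"tx": 0, "ty": 0, "tz": 0, "roll": 0},
  {"tx": 0, "ty": 0, "tz": 0, "roll": 0},
  {"tx": 0, "ty": 0, "tz": 0, "roll": 0},
  {"tx": 0, "ty": 0, "tz": 0, "roll": 0},
  {"tx": 0, "ty": 0, "tz": 0, "roll": 0},
  {"tx": 0, "ty": 0, "tz": 0, "roll": 0},
  {"tx": 0, "ty": 0, "tz": 0, "roll": 0},
], claw=0, grip_force=25)

```text
t: 3.75
eef_pos: [0.4892, -0.0696, 0.1596]
eef_rot: [[0.001, -0.995, 0.101], [-0.0, 0.101, 0.995], [-1.0, -0.001, -0.0]]
ft_force: [0.2, -1.9, 3.1]
gripper_width: 0.151
```

Run:
```python
from h import *
import cv2
s=r.get_state();print(s["t"],s["eef_pos"],s["ft_force"],s["wrist_torque"],s["gripper_width"]*87)
a=eyes.get_image("wrist")[:,:,::-1];b=eyes.get_image("side")[:,:,::-1][190:400,220:400]
a=cv2.resize(a,(512,384));b=cv2.resize(b,None,fx=1.6,fy=1.6,interpolation=3)
c=np.zeros((384,800,3),np.uint8);c[:,:512]=a;c[:b.shape[0],512:512+b.shape[1]]=b
cv2.imwrite("pics/g1.png",c)
```

```text
3.75 [ 0.4892 -0.0696  0.1596] [ 0.1648 -1.9227  3.1099] [-0.2393  0.0652 -0.0377] 13.172719285066167
```

View pics/g1.png

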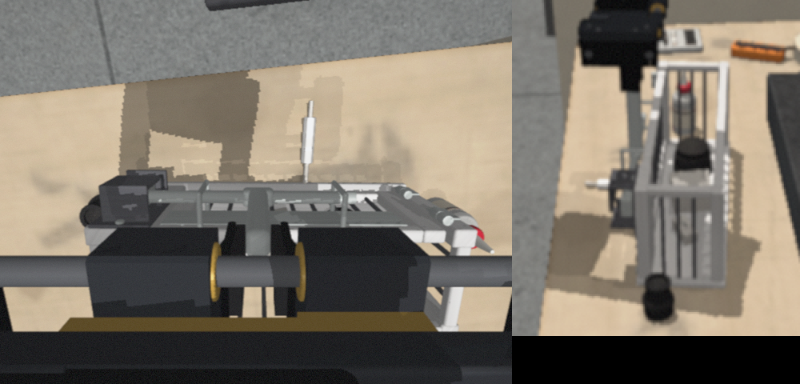

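The jaws are closed on the handle (about 13.2 mm), in the middle between the pads at about (258,220). Now lift 14 mm.

Call:
servo_tool([
  {"tx": -3, "ty": 0, "tz": 0, "roll": 0},
  {"tx": -6, "ty": 0, "tz": 0, "roll": 0},
  {"tx": -9, "ty": 0, "tz": 0, "roll": 0},
  {"tx": -12, "ty": 0, "tz": 0, "roll": 0},
  {"tx": -14, "ty": 0, "tz": 0, "roll": 0},
  {"tx": -14, "ty": 0, "tz": 0, "roll": 0},
  {"tx": -14, "ty": 0, "tz": 0, "roll": 0},
  {"tx": -14, "ty": 0, "tz": 0, "roll": 0},
])

```text
t: 4.65
eef_pos: [0.489, -0.0694, 0.1733]
eef_rot: [[0.0, -0.995, 0.1], [0.0, 0.1, 0.995], [-1.0, -0.0, 0.0]]
ft_force: [1.8, -1.2, -1.7]
gripper_width: 0.147
```

Lifted 13.7 mm, carrying about the bolt's weight. Now draw it back, in two parts so I can watch the force.

Call:
servo_tool([
  {"tx": 0, "ty": 0, "tz": 2, "roll": 0},
  {"tx": 0, "ty": 0, "tz": 5, "roll": 0},
  {"tx": 0, "ty": 0, "tz": 8, "roll": 0},
  {"tx": 0, "ty": 0, "tz": 10, "roll": 0},
  {"tx": 0, "ty": 0, "tz": 12, "roll": 0},
])

```text
t: 5.15
eef_pos: [0.4902, -0.0572, 0.1732]
eef_rot: [[0.0, -0.995, 0.1], [-0.0, 0.1, 0.995], [-1.0, -0.0, -0.0]]
ft_force: [1.0, -2.6, -1.3]
gripper_width: 0.156
```

Call:
servo_tool([
  {"tx": 0, "ty": 0, "tz": 4, "roll": 0},
  {"tx": 0, "ty": 0, "tz": 8, "roll": 0},
  {"tx": 0, "ty": 0, "tz": 12, "roll": 0},
  {"tx": 0, "ty": 0, "tz": 16, "roll": 0},
  {"tx": 0, "ty": 0, "tz": 20, "roll": 0},
  {"tx": 0, "ty": 0, "tz": 23, "roll": 0},
  {"tx": 0, "ty": 0, "tz": 23, "roll": 0},
  {"tx": 0, "ty": 0, "tz": 23, "roll": 0},
])

```text
t: 5.95
eef_pos: [0.4925, -0.0339, 0.1732]
eef_rot: [[0.0, -0.995, 0.1], [0.001, 0.1, 0.995], [-1.0, -0.0, 0.001]]
ft_force: [2.3, 1.2, -2.0]
gripper_width: 0.15
```

Run:
```python
from h import *
import cv2
s=r.get_state();print(s["t"],s["eef_pos"],s["ft_force"],s["wrist_torque"],s["gripper_width"]*87)
a=eyes.get_image("wrist")[:,:,::-1];b=eyes.get_image("side")[:,:,::-1][190:400,220:400]
a=cv2.resize(a,(512,384));b=cv2.resize(b,None,fx=1.6,fy=1.6,interpolation=3)
c=np.zeros((384,800,3),np.uint8);c[:,:512]=a;c[:b.shape[0],512:512+b.shape[1]]=b
cv2.imwrite("pics/g2.png",c)
```

```text
5.95 [ 0.4925 -0.0339  0.1732] [ 2.3312  1.2218 -1.9614] [ 0.1922 -0.3438  0.017 ] 13.041437297889953
```

View pics/g2.png

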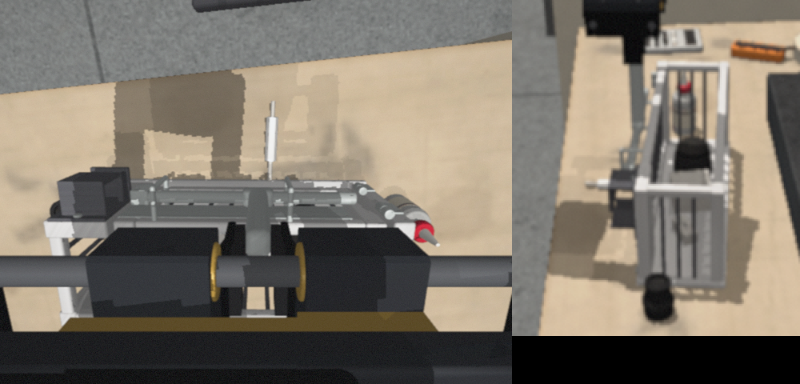

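The handle is still centred in the jaws and the bolt is drawn about 35.5 mm, with low force. Now swing along the hinge arc (radius about 97.5 mm), stopping halfway to check.

Call:
servo_tool([
  {"tx": 0, "ty": 2.4, "tz": 0.4, "roll": 1.4},
  {"tx": 0, "ty": 4.9, "tz": 0.9, "roll": 2.9},
  {"tx": 0, "ty": 7.2, "tz": 1.5, "roll": 4.3},
  {"tx": 0, "ty": 9.7, "tz": 2.1, "roll": 5.7},
  {"tx": 0, "ty": 12, "tz": 2.8, "roll": 7.1},
  {"tx": 0, "ty": 14.4, "tz": 3.5, "roll": 8.6},
  {"tx": 0, "ty": 16.7, "tz": 4.3, "roll": 10},
  {"tx": 0, "ty": 19, "tz": 5.1, "roll": 11.5},
  {"tx": 0, "ty": 19, "tz": 5.1, "roll": 11.5},
])

```text
t: 6.95
eef_pos: [0.4738, -0.0275, 0.1733]
eef_rot: [[-0.0, -0.955, 0.298], [-0.0, 0.298, 0.955], [-1.0, 0.0, -0.0]]
ft_force: [3.0, -0.0, -2.2]
gripper_width: 0.152
```

Forces are small and consistent with the spring. The same arc applies again in the turned tool frame.

Call:
servo_tool([
  {"tx": 0, "ty": 2.4, "tz": 0.4, "roll": 1.4},
  {"tx": 0, "ty": 4.9, "tz": 0.9, "roll": 2.9},
  {"tx": 0, "ty": 7.2, "tz": 1.5, "roll": 4.3},
  {"tx": 0, "ty": 9.7, "tz": 2.1, "roll": 5.7},
  {"tx": 0, "ty": 12, "tz": 2.8, "roll": 7.1},
  {"tx": 0, "ty": 14.4, "tz": 3.5, "roll": 8.6},
  {"tx": 0, "ty": 16.7, "tz": 4.3, "roll": 10},
  {"tx": 0, "ty": 19.4, "tz": 5.2, "roll": 11.7},
  {"tx": 0, "ty": 19.4, "tz": 5.2, "roll": 11.7},
  {"tx": 0, "ty": 19.4, "tz": 5.2, "roll": 11.7},
  {"tx": 0, "ty": 19.4, "tz": 5.2, "roll": 11.7},
])

```text
t: 8.05
eef_pos: [0.4571, -0.017, 0.1732]
eef_rot: [[-0.0, -0.875, 0.484], [-0.0, 0.484, 0.875], [-1.0, -0.0, -0.0]]
ft_force: [4.0, -0.9, -1.8]
gripper_width: 0.151
```

Run:
```python
from h import *
import cv2
s=r.get_state();print(s["t"],s["eef_pos"],s["eef_rot"],s["ft_force"],s["wrist_torque"],s["gripper_width"]*87)
a=eyes.get_image("wrist")[:,:,::-1];b=eyes.get_image("side")[:,:,::-1][190:400,220:400];e=eyes.get_image("scene")[:,:,::-1][200:370,230:420]
cv2.imwrite("pics/w3.png",a)
f=lambda i,w,h:cv2.resize(i,(w,h),interpolation=3)
c=np.zeros((580,800,3),np.uint8);c[:300,:400]=a[:300,120:520];c[:580,400:]=0
c[:300,400:]=f(b,400,467)[167-167:300];c[300:,:313]=f(e,313,280);c[300:,400:640]=f(b,240,280)
cv2.imwrite("pics/g3.png",c)
```

```text
8.05 [ 0.4571 -0.017   0.1732] [[-0.     -0.8751  0.484 ]
 [-0.0001  0.484   0.8751]
 [-1.     -0.     -0.0001]] [ 3.9824 -0.8571 -1.7725] [-0.0646 -0.6042 -0.0552] 13.107092137188184
```

View pics/g3.png

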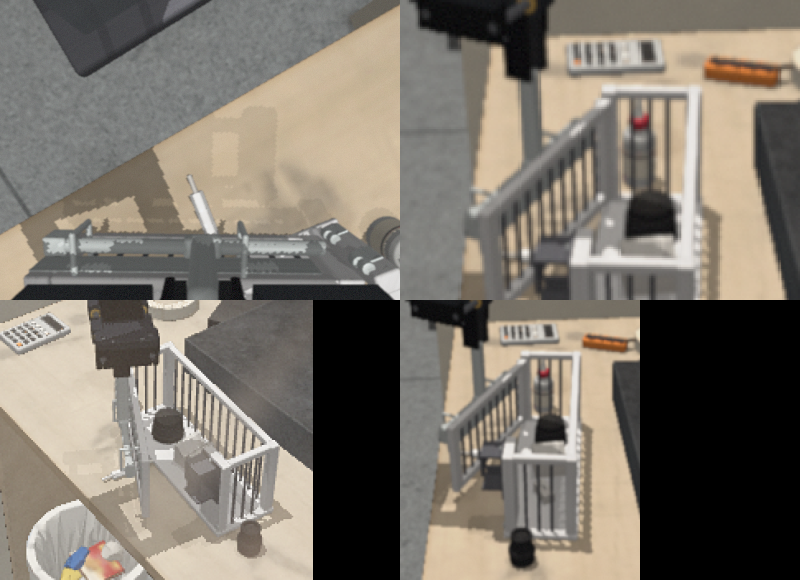

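The gate is swung open, the handle is still held, and the pin gauge, bottle, eyepiece and calculator look undisturbed. I'll check the free-edge distance from the gate's top corner in the side view, around crop (475–500,210).

Run:
```python
from h import *
n=np.array([-.9947,.103,0]);f0=np.array([.489,-.070,0])-.014*n
for c in [(475,210),(484,214),(500,212)]:
    p=plane("side",(220+c[0]*.45-180,190+c[1]*.45),.122);print(p,"out mm",(p-f0)@n*1000)
s=r.get_state();T=eyes.camera_info("wrist")
# gate top bar outer edge direction, wrist image (parallel to jaws => gate yaw = tool yaw); hold check
print(s["t"],s["eef_pos"],s["ft_force"])
# lines: gate top free-end corner in wrist view
import cv2
i=cv2.imread("pics/w3.png");cv2.imwrite("pics/w3c.png",cv2.resize(i[205:300,120:520],None,fx=2,fy=2,interpolation=3))
```

```text
[ 0.4196 -0.1164  0.122 ] out mm 78.25964805834663
[ 0.4268 -0.1222  0.122 ] out mm 70.46964807652277
[ 0.4389 -0.1203  0.122 ] out mm 58.68743781164268
8.2 [ 0.4571 -0.017   0.1732] [ 3.3845 -0.4791 -1.7662]
```

View pics/w3c.png

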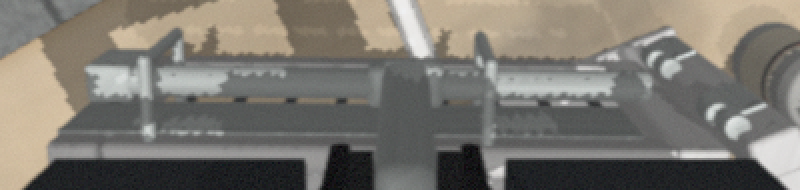

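The gate's top outer edge runs along crop row ~141, level with the jaws, and its free corner is near (45,141). The bolt's tip is clear at (90,75).

Run:
```python
from h import *
s=r.get_state();n=np.array([-.9947,.103,0]);u=np.array([.103,.9947,0]);f0=np.array([.489,-.070,0])-.014*n
for c in [(45,141),(60,141),(300,143)]:
    p=plane("wrist",(120+c[0]/2,205+c[1]/2),.122,s);print(p,"out",(p-f0)@n*1000)
# handle-based: gate face point and free edge, L from hinge 95..100
gn=s["eef_rot"][:,1];gu=s["eef_rot"][:,2];h=s["eef_pos"]
for L in (95,97.5,100):
    e=h-.014*gn-gu*(.202-L/1000);print(L,"edge",e,"out",(e-f0)@n*1000)
```

```text
[ 0.4171 -0.1143  0.122 ] out 80.98277607635588
[ 0.4192 -0.1104  0.122 ] out 79.27544405842312
[ 0.4535 -0.0496  0.122 ] out 51.39339698024494
95 edge [ 0.4175 -0.1174  0.1732] out 80.21935343364252
97.5 edge [ 0.4187 -0.1152  0.1732] out 79.24053692706843
100 edge [ 0.4199 -0.113   0.1732] out 78.26172042049443
```

Every estimate puts the edge at about 78–81 mm. I'll hold a moment to confirm it is steady, then hand in.

Call:
servo_tool([
  {"tx": 0, "ty": 0, "tz": 0, "roll": 0},
  {"tx": 0, "ty": 0, "tz": 0, "roll": 0},
  {"tx": 0, "ty": 0, "tz": 0, "roll": 0},
  {"tx": 0, "ty": 0, "tz": 0, "roll": 0},
  {"tx": 0, "ty": 0, "tz": 0, "roll": 0},
])

```text
t: 8.7
eef_pos: [0.4571, -0.0169, 0.1732]
eef_rot: [[0.0, -0.875, 0.484], [-0.0, 0.484, 0.875], [-1.0, -0.0, -0.0]]
ft_force: [3.2, -0.9, -1.5]
gripper_width: 0.151
```

```bash
python3 -c "
from h import *
s=r.get_state();print(s['t'],s['eef_pos'],s['ft_force'],s['gripper_width']*87,abs(s['qd']).max());print(r.job_done())"
```

```text
8.7 [ 0.4571 -0.0169  0.1732] [ 3.2348 -0.9008 -1.5073] 13.144895409865606 0.0015101788883890325
the job is handed in; nothing more can be done
None
```

The gate is open with its free edge about 80 mm out. The gripper is still holding it there by the bolt handle, and the job was handed in at 8.7 s.

- **Bolt:** I gripped the upright handle from above across its 14 mm with 25 N and lifted it about 13.7 mm. I kept it lifted while drawing it about 35.5 mm toward the hinge. The forces I read after each step were about 4 N or less, so it was not forced.
- **Gate:** I swung it along the hinge arc to about 0.40 rad. The wrist view puts the free edge 79–81 mm out and the hinge geometry 78–80 mm. The side view's best corner pick gave 78 mm, and its other two gave 59 and 70 mm. I took those as the wrong edge of the top bar, but that view is coarse.
- **Holding:** The pose was unchanged over the last half second, with joint speeds near zero. The jaws read 13.1 mm on the handle, and the gate's closing pull was about 3 N.
- **Things round the cage:** In the last pictures the pin gauge, oil bottle, eyepiece and calculator looked undisturbed. I judged that by eye and did not measure it.
- **Refused call:** The first move call was refused for missing keys. Nothing moved, and I sent a corrected route that kept clear of the panel.

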